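Show the label-up swatch slide over the light box

ROBOT

A 6-joint arm with a two-finger parallel gripper is mounted at the origin on a cart in front of the work surface, level with it; the furniture and walls round the work are solid. World frame = base frame: x ahead of the robot, y to its left, z up, the work surface at z = 0. Lengths are in mm, angles in rad, forces in N, time in s.
With the tool pointing down it reaches from about 275 to 750 mm from the base axis. Payload 10.2 kg.
Tool frame: the origin (TCP) lies at the centre of the arm's flange, where the gripper is bolted on; the fingertips stand 173 mm ahead of it and the grasp point (between the pads) lies 155 mm ahead of it; z points along the fingers, y is the line along which they close (so a half turn about z gives the same grasp; the last joint's range is limited). The gripper opens to 85 mm and grips with 20 to 120 N. Pads are 22 mm wide; open, the fingers measure 114 mm over their backs; the gripper's body (76 mm by 85 mm) begins 54 mm behind the grasp point. The pads swing forward as they close: fully open they stand 13 mm farther back than shut.
Start: joints at [0.967, 0.313, 1.498, -0, 1.331, -0.223], TCP at [195.137, 487.395, 404.694] pointing down, gripper open.
Joint ranges: [-2.94, 2.94], [-0.97, 2.17], [0.19, 2.56], [-1.23, 4.37], [0.02, 3.11], [-2.88, 2.88]. Speed limits (rad/s): [2.39, 2.39, 3.01, 3.14, 3.14, 3.14].

INTERFACE

Orientations are given as a unit quaternion [w, x, y, z].
In Python, from rig import ctrl gives the robot as it stands.
- The arm moves only by the tool drive_effector, called after ">>>" as a command line: name --pt "numbers of a row" for each row, then --argument value for the rest. Schema: {"type":"object","properties":{"deltas":{"type":"array","items":{"type":"array","items":{"type":"number"},"minItems":6,"maxItems":6},"minItems":1,"maxItems":8},"finger_gap":{"type":"number"},"grip_force":{"type":"number"},"only":{"type":"string"},"quiet":{"type":"boolean"},"lines":{"type":"string"}},"required":["deltas"],"additionalProperties":false}. deltas is a list of rows, 1 to 8 of them, each of 6 numbers: dx, dy, dz in parts of the range, where 1.0 means 75 cm, then a rotation vector rx, ry, rz in normalised numbers (1 is pi rad); each row is the pose to reach, as a shift and turn from the pose commanded when the call began, along the tool's axes at that moment; what a row does not reach only later rows make up. A row lasts 1/10 s, in which the tool goes at most 50 mm and 0.15 rad, less where a joint would pass 70% of its speed; a pose out of reach is approached as far as the arm can. finger_gap is the opening from 0.0 (shut) to 1.0 (fully open), set as the call begins (left out keeps the last). The fingers move at their own pace and stop on an object; grip_force is the grip in N (left out, the last holds). Time passes only in rows, so rows that do not move let the fingers close. The tool returns the time, the measured TCP pose, the force, the opening and the grip force at its end. only (a regular expression) keeps the lines of the reply that match it, lines (a string "A,B") keeps lines A to B, and quiet returns only ok. No shift or turn number may pass 1 either way. Input that does not fit is refused with a message, and nothing moves.
- ctrl.sense(): the state, without advancing time (a new reading comes with each control period).
- ctrl.capture(name): name is "scene" or "top"; returns the picture (384x512x3 uint8, red, green, blue); there is no depth.
- ctrl.calibration(name): a dict with "fx", "fy", "cx", "cy" (pixels), "distortion" ([k1, k2, p1, p2, k3] as OpenCV has them; the pictures are not rectified), "position" and "attitude" of the camera in the world. Camera axes: x right, y down, z forward; pixel columns grow to the right and rows downward; lengths in mm; the calibration is good to about 2 mm. A picture is of the moment at which its call begins. calibration takes no time and is no camera call.
- ctrl.finish_job(): hands the job in; it is judged then, once.
The state is a dict: "time_s": time; "joints": joint angles; "dq": joint speeds; "tau": joint torques, N m; "eef_pos": TCP position; "ee_rot": TCP orientation; "force": force on the tool from outside, world axes, zero at the start; "wrist_torque": the same for the moment, N m; "grip_width": opening from 0.0 (shut) to 1.0 (fully open); "grip_force": force on a finger pad.
Only numpy, scipy, OpenCV 4.12 (cv2) and the standard library are available. Lean on these libraries where they do the work, as an engineer would, in place of code of your own. Each camera call takes 0.05 s, during which the arm holds its last target. There are 200 camera calls.

TASK

Switch on the light box by pressing its green button and then its yellow button, one at a time and each fully down; leave the red one alone. Then, of the two glass swatch slides on the cork rests, pick up the one that lies label up (looked at from above with its notched, frosted end pointing away from you, the notch is at the right-hand corner) and hold it level over the middle of the white panel, label up, about 5 cm above it, its length square to the row of buttons and its frosted end pointing towards them. Finish while still holding it there; leave the other slide and the things around untouched.

Things in the scene. Friction and masses are not known exactly. Their poses are not given: they have to be found in the camera images.
- light_box: Grey light box fixed to the table, 190 x 150 mm, 25 mm high, turned up to about 15 degrees. Origin: centre of its underside. Its x axis runs from the button row (-x side, nearest the robot) to the far edge; z up. The white panel is flush in its top.
- panel (a point): Centre of the white panel (108 mm along the box's x, 128 mm along its y), on the box's top face 25 mm above the table. Axes as the light box.
- green_button_top (a point): Centre of the top of the green spring button (cap 24 mm across); it moves with the cap. The three buttons stand in a row 45 mm apart on the black strip of the light box, 64 mm from the box's centre on the robot's side; their order varies.
- green_button (a joint): How far the green button is pressed, 0 up to 0.006 m fully down (4 N); springs back.
- yellow_button_top (a point): Centre of the top of the yellow spring button (cap 24 mm across); it moves with the cap. The three buttons stand in a row 45 mm apart on the black strip of the light box, 64 mm from the box's centre on the robot's side; their order varies.
- yellow_button (a joint): How far the yellow button is pressed, 0 up to 0.006 m fully down (4 N); springs back.
- red_button_top (a point): Centre of the top of the red spring button (cap 24 mm across); it moves with the cap. The three buttons stand in a row 45 mm apart on the black strip of the light box, 64 mm from the box's centre on the robot's side; their order varies.
- red_button (a joint): How far the red button is pressed, 0 up to 0.006 m fully down (4 N); springs back. Must not be pressed.
- slide_rest: Fixed cork disc, 33 mm across, 25 mm high, the label-up slide lying centred and flat on it; its edges overhang the disc by 3.5 mm. Origin: centre of its underside.
- other_slide_rest: Fixed cork disc, 33 mm across, 25 mm high, the label-down slide lying centred and flat on it; its edges overhang the disc by 3.5 mm. Origin: centre of its underside.
- slide: Slide lying LABEL UP: greenish glass, 100 x 40 x 6 mm, about 60 g, blue paint patch showing on both faces, paler frosted end with a 10 x 10 mm notch in one corner: the right (-y) one with the frosted end away from you. Grip the long edges (y = +-20 mm). Any yaw. Origin: centre of its underside; x to the frosted end, z up.
- slide_frosted (a point): Middle of the frosted end of the label-up slide, 36 mm from its centre.
- slide_notch (a point): The notch of the label-up slide, at the corner x = 45 mm, y = -15 mm of the slide's frame.
- other_slide: Slide of the same size and colours lying label DOWN: with the frosted end away from you its notch is at the left (+y) corner. Leave it alone. Any yaw. Origin: centre of its underside; x to the frosted end, z up.
- tape_roll: Bystander: roll of cream masking tape, 104 mm across, 25 mm high, lying to the right of the light box. Origin: centre of its underside.
- paint_tube: Bystander: blue and white paint tube, 36 x 114 x 23 mm, right of the light box. Origin: centre of its underside.
- eraser: Bystander: pink eraser block, 24 x 46 x 13 mm, at the near right. Origin: centre of its underside.
- oil_stick: Bystander: cream paint-crusted oil stick, 25 x 92 x 25 mm, far right. Origin: centre of its underside.

How it is judged:
By the outcome, as a careful person would: the job done as asked, in the order asked, and still so for the second after the job is handed in, while the arm keeps its last pose, push and grip.
It also fails if it takes over 48 s, if anything falls off the work surface, if the arm or the gripper's body presses on something with over 40 N, if the wrist force passes 120 N, or if a joint passes its speed limit or range.

## Working session

There is one attempt and no reset: what is moved stays moved. The work goes in short steps, Python scripts to look and compute and a tool call to move; the robot and the scene stay as the last step left them, time stands still between calls to the robot, and variables do not carry over. Pictures are saved under pics/ and viewed, at most 10 in all, crops included, and the job is handed in when it is done.

```bash
ls; mkdir -p pics
```

Run:
```python
from rig import ctrl
import cv2
print(ctrl.sense())
for n in("scene","top"):
    print(ctrl.calibration(n)); cv2.imwrite(f"pics/{n}0.png",ctrl.capture(n)[:,:,::-1])
```

```text
pics
rig.py
{'time_s': 0.0, 'joints': array([ 9.66644311e-01,  3.13410209e-01,  1.49841454e+00, -1.57399424e-05,
        1.33100361e+00, -2.23414030e-01]), 'dq': array([-0.00014531, -0.00072283, -0.00096976, -0.00063308, -0.00017646,
       -0.00082807]), 'tau': array([-5.14746043e-04, -4.12266505e+01, -2.59735876e+01, -2.23517363e-04,
        4.18326512e-03,  1.58725078e-05]), 'eef_pos': array([195.08796267, 487.36206383, 404.16379019]), 'ee_rot': array([-2.41425669e-04,  1.89219359e-01,  9.81934648e-01, -5.68784323e-04]), 'force': array([0.0186522 , 0.43652746, 0.32230436]), 'wrist_torque': array([ 0.01980908,  0.00320351, -0.00039739]), 'grip_force': 0.0, 'grip_width': 0.9967511922588614}
{'fx': 426.65906470786217, 'fy': 426.65906470786217, 'cx': 254.69635444286595, 'cy': 188.83154237478567, 'distortion': array([-0.11127238,  0.        ,  0.        ,  0.        ,  0.        ]), 'position': array([-149.1690266 , -577.64534653,  945.13143689]), 'attitude': array([-0.34061763,  0.82039203, -0.42822855,  0.16600256])}
{'fx': 499.70346368220925, 'fy': 499.70346368220925, 'cx': 248.3759484987813, 'cy': 192.24754758098723, 'distortion': array([-0.13529289,  0.        ,  0.        ,  0.        ,  0.        ]), 'position': array([ 357.34946131,  -50.61322259, 1259.59900198]), 'attitude': array([ 0.04416067, -0.69993389,  0.71021722, -0.06110559])}
```

View pics/scene0.png

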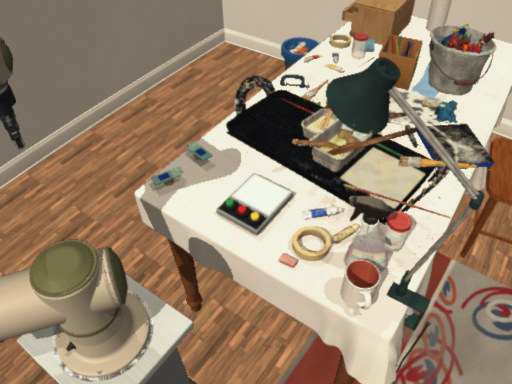

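View pics/top0.png

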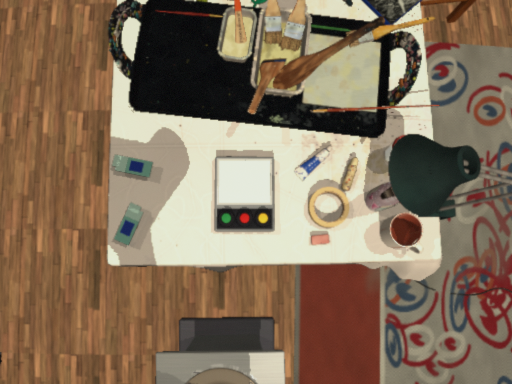

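The scene view shows the slides near (165,177) and (199,151) and the box near (256,203). In the top view the slides are near (131,166) and (128,225), and the buttons are green (226,218), red (245,218) and yellow (263,218). I'll enlarge these areas.

Run:
```python
import cv2,numpy as np
t=cv2.imread("pics/top0.png");s=cv2.imread("pics/scene0.png")
f=lambda im,x,y,w,h,k:cv2.resize(im[y:y+h,x:x+w],None,fx=k,fy=k,interpolation=cv2.INTER_CUBIC)
a=f(t,105,145,50,105,5.6)
b=f(s,145,138,70,52,5.6); c=f(t,210,148,68,88,3.3)
W=np.zeros((588,280+392,3),np.uint8);W[:a.shape[0],:a.shape[1]]=a;W[:b.shape[0],280:280+b.shape[1]]=b
W[295:295+c.shape[0],280:280+c.shape[1]]=c
cv2.imwrite("pics/c1.png",W)
```

```text
(no output)
```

View pics/c1.png

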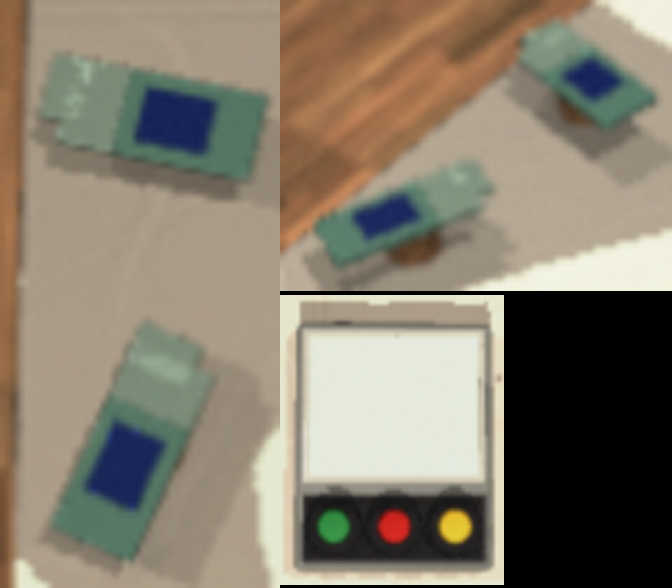

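The near slide, centred at about (131,225) in the top view, has its frosted end pointing up and right with the notch at its right-hand corner. That makes it label up. The far slide has its notch on the left when viewed with the frosted end away, so it is label down. The button order is green, red, yellow from left to right.

Create h.py:
```python
import cv2,numpy as np
from rig import ctrl
from scipy.optimize import minimize,least_squares
from scipy.spatial.transform import Rotation as R
C={n:ctrl.calibration(n) for n in("scene","top")}
def proj(n,P):
    c=C[n];w,x,y,z=c["attitude"];r=R.from_quat([x,y,z,w]).inv()
    K=np.array([[c["fx"],0,c["cx"]],[0,c["fy"],c["cy"]],[0,0,1.]])
    q=r.apply(np.atleast_2d(P).astype(float)-c["position"])
    return cv2.projectPoints(q,np.zeros(3),np.zeros(3),K,c["distortion"])[0].reshape(-1,2)
def tri(px,g=(400,0,25)):
    s=least_squares(lambda p:np.concatenate([proj(n,p)[0]-px[n] for n in px]),g)
    return s.x,np.sqrt((s.fun**2).mean())
def cent(m):
    y,x=np.nonzero(m);return np.array([x.mean(),y.mean()])
S=np.array([[50,20],[50,-10],[40,-10],[40,-20],[-50,-20],[-50,20]],float)
def prism(p):
    x,y,z,a=p;r=np.array([[np.cos(a),-np.sin(a)],[np.sin(a),np.cos(a)]])
    q=S@r.T+[x,y];return [np.c_[q,np.full(6,h)] for h in(z,z-6)]   # z = top face
def render(n,p,k=8,box=None):
    x0,y0,w,h=box;m=np.zeros((h*k,w*k),np.uint8)
    u,l=[(proj(n,f)-[x0,y0]+.5)*k for f in prism(p)]
    for poly in [u,l]+[np.array([u[i],u[(i+1)%6],l[(i+1)%6],l[i]]) for i in range(6)]:
        cv2.fillPoly(m,[np.round(poly*16).astype(np.int32)],255,shift=4)
    return cv2.resize(m,(w,h),interpolation=cv2.INTER_AREA)/255.
def mask(im,box):
    x,y,w,h=box;i=im[y:y+h,x:x+w].astype(int)
    m=((np.maximum(i[...,1],i[...,2])-i[...,0])>6).astype(np.uint8)
    k,l,st,_=cv2.connectedComponentsWithStats(m);j=1+st[1:,4].argmax();return (l==j).astype(float)
def fit(ims,boxes,g):
    M={n:mask(ims[n],boxes[n]) for n in ims}
    f=lambda p:sum(abs(cv2.GaussianBlur(render(n,p,box=boxes[n])-M[n],(3,3),0)).sum()/M[n].sum() for n in ims)
    g=np.array(g,float);s=None
    for _ in range(3):
        s=minimize(f,g,method="Nelder-Mead",options=dict(initial_simplex=np.vstack([g]+[g+d for d in np.diag([6,6,8,.12])]),maxiter=400,xatol=.02,fatol=1e-5));g=s.x
    return s.x,s.fun,M
```

Run:
```python
from h import *
ims={n:cv2.imread(f"pics/{n}0.png")[:,:,::-1] for n in C}
x,e,M=fit(ims,{"top":(110,195,40,52),"scene":(145,162,42,28)},(390,190,31,-.5))
print("near slide",x,e,{n:M[n].sum() for n in M},np.degrees(x[3]))
x,e,M=fit(ims,{"top":(105,148,52,36),"scene":(182,138,35,28)},(500,190,31,1.4))
print("far slide",x,e)
BX={"top":(212,150,66,84),"scene":(215,172,82,62)}
B={};
for nm,h in(("green",(45,80)),("red",(0,6)),("yellow",(18,32))):
    px={}
    for n,(x0,y0,w,hh) in BX.items():
        v=cv2.cvtColor(np.ascontiguousarray(ims[n][y0:y0+hh,x0:x0+w]),cv2.COLOR_RGB2HSV)
        m=((v[...,0]>=h[0])&(v[...,0]<=h[1])&(v[...,1]>120)&(v[...,2]>70)).astype(np.uint8)
        k,l,st,c=cv2.connectedComponentsWithStats(m);j=1+st[1:,4].argmax();px[n]=c[j]+[x0,y0]
    B[nm],e=tri(px);print(nm,B[nm],e,px)
d=B["green"]-B["yellow"];print("row",d,np.linalg.norm(d[:2]))
px={}
for n,(x0,y0,w,hh) in BX.items():
    i=ims[n][y0:y0+hh,x0:x0+w].min(2); m=(i>205).astype(np.uint8)
    k,l,st,c=cv2.connectedComponentsWithStats(m,connectivity=4);seed=(35,28) if n=="top" else (50,18)
    mm=(l==l[seed[1],seed[0]]);r=cv2.minAreaRect(np.argwhere(mm)[:,::-1].astype(np.float32));print(n,st[l[seed[1],seed[0]]],r);px[n]=np.array(r[0])+[x0,y0] if n=="top" else cent(mm)+[x0,y0]
print("panel",tri(px))
```

```text
near slide [351.74121094 210.15332031  11.6484375   -0.44427734] 2.0 {'scene': np.float64(286.0), 'top': np.float64(619.0)} -25.455216730157836
far slide [500.  190.   31.    1.4] 2.0
green [476.93594071 -24.52982736  45.95310915] 0.30815678827660176 {'top': array([225.79487179, 217.58974359]), 'scene': array([229.2244898, 202.6122449])}
red [475.71664884 -69.07493728  47.14746789] 0.328955412384063 {'top': array([244.10869565, 217.77173913]), 'scene': array([241.38461538, 209.13846154])}
yellow [ 475.11782    -114.35030806   47.53589149] 0.28494417738760636 {'top': array([262.65263158, 217.77894737]), 'scene': array([254.40789474, 216.02631579])}
row [ 1.81812071 89.82048069 -1.58278235] 89.8388797488958
top [   7   11   51   42 2142] ((32.000003814697266, 31.499996185302734), (40.99999237060547, 49.99999237060547), 90.0)
scene [  18    3   56   40 1180] ((45.46351623535156, 21.568920135498047), (47.204673767089844, 30.308727264404297), 27.897268295288086)
panel (array([568.76279883, -70.81402085,  29.36347491]), np.float64(0.1666145147200638))
```

Run:
```python
from h import *
ims={n:cv2.imread(f"pics/{n}0.png")[:,:,::-1] for n in C}
B={"top":(110,195,40,52),"scene":(145,162,42,28)}
x,e,M=fit(ims,B,(460,210,31,-.45))
print("near slide",x,e,np.degrees(x[3]))
v=[]
for n in M: v.append(cv2.resize(np.hstack([M[n],render(n,x,box=B[n])])*255,None,fx=5,fy=5)) 
v=[np.pad(a,((0,0),(0,420-a.shape[1]))) if a.shape[1]<420 else a[:,:420] for a in v]
cv2.imwrite("pics/m.png",np.vstack(v))
for n in M:
  y=fit({n:ims[n]},{n:B[n]},x);print(n,y[0],y[1])
x,e,M=fit(ims,{"top":(105,148,52,36),"scene":(182,138,35,28)},(600,205,31,1.34))
print("far slide",x,e)
```

```text
near slide [ 4.66542398e+02  2.14337475e+02  3.77812190e+01 -4.13436377e-01] 0.20663695485989506 -23.688159497121617
scene [ 4.68899662e+02  2.19450980e+02  3.26838503e+01 -3.88563138e-01] 0.11964212258329905
top [ 4.67413204e+02  2.15096032e+02  3.37281645e+01 -4.28301264e-01] 0.06322975070480535
far slide [614.00668265 212.0769447   33.50907273   1.33351688] 0.25834122391350045[ WARN:0@0.609] global loadsave.cpp:1063 imwrite_ Unsupported depth image for selected encoder is fallbacked to CV_8U.
```

View pics/m.png

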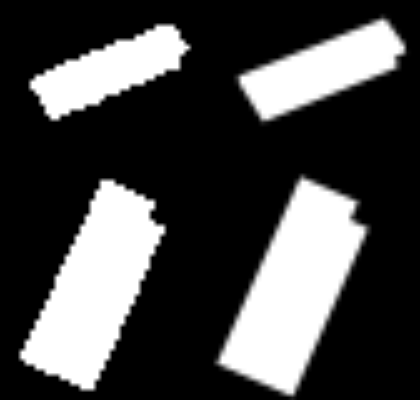

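The masks match the renders with the notch on the right, which confirms the label-up slide. Next I'll work out the deltas and press the green button.

Create d.py:
```python
import sys,numpy as np
from rig import ctrl
from scipy.spatial.transform import Rotation as R
x,y,z,psi=map(float,sys.argv[1:5])      # target TCP, yaw of tool y
s=ctrl.sense();w,a,b,c=s["ee_rot"];r=R.from_quat([a,b,c,w])
d=r.inv().apply(np.array([x,y,z])-s["eef_pos"])
t=R.from_matrix(np.array([[np.sin(psi),np.cos(psi),0],[-np.cos(psi),np.sin(psi),0],[0,0,-1]]))
print("delta",d.round(1),"rot",(r.inv()*t).as_rotvec().round(4),"f",s["force"].round(2))
```

```bash
python3 d.py 477 -24.5 262 1.19
```

```text
Traceback (most recent call last):
  File "d.py", line 7, in <module>
    t=R.from_matrix(np.array([[np.sin(psi),np.cos(psi),0],[-np.cos(psi),np.sin(psi),0],[0,0,-1]]))
  File "scipy/spatial/transform/_rotation.pyx", line 1143, in scipy.spatial.transform._rotation.Rotation.from_matrix
ValueError: Non-positive determinant (left-handed or null coordinate frame) in rotation matrix 0: [[ 0.92836897  0.37165987  0.        ]
 [-0.37165987  0.92836897  0.        ]
 [ 0.          0.         -1.        ]].
```

```bash
sed -i 's/\[\[np.sin(psi),np.cos(psi),0\],\[-np.cos(psi)/[[-np.sin(psi),np.cos(psi),0],[np.cos(psi)/' d.py
python3 d.py 477 -24.5 262 1.19
```

```text
delta [-452.  -370.3  142.5] rot [-0.0011 -0.0002  0.    ] f [-0.18 -1.12 -0.5 ]
```

The manual's scale: shifts go in shares of 75 cm and turns go in shares of pi rad. Converting my numbers, -280 mm / 750 = -0.3733, -245 mm / 750 = -0.3267.

>>> drive_effector --pt "-0.0467 -0.0373 0.0147 0 0 0" --pt "-0.0933 -0.076 0.0293 0 0 0" --pt "-0.14 -0.1147 0.044 0 0 0" --pt "-0.1867 -0.152 0.0587 0 0 0" --pt "-0.2333 -0.1907 0.0733 0 0 0" --pt "-0.28 -0.2293 0.088 0 0 0" --pt "-0.3267 -0.2667 0.1027 0 0 0" --pt "-0.3733 -0.3053 0.1173 0 0 0" --finger_gap 0

```text
time_s: 0.9
eef_pos: [370.4, 169.0, 316.3]
ee_rot: [0.0, 0.189, 0.982, 0.0]
force: [1.2, 0.9, 0.1]
grip_width: 0.0
grip_force: 0.0
```

>>> drive_effector --pt "-0.04 -0.0333 0.0133 0 0 0" --pt "-0.08 -0.0667 0.0267 0 0 0" --pt "-0.12 -0.1 0.04 0 0 0" --pt "-0.16 -0.132 0.0533 0 0 0" --pt "-0.2 -0.164 0.064 0 0 0" --pt "-0.2293 -0.188 0.0727 0 0 0" --pt "-0.2293 -0.188 0.0727 0 0 0" --pt "-0.2293 -0.188 0.0727 0 0 0"

```text
time_s: 1.7
eef_pos: [477.0, -24.1, 261.8]
ee_rot: [-0.001, 0.19, 0.982, 0.0]
force: [-0.2, -0.3, 0.1]
grip_width: -0.002
grip_force: 0.0
```

```bash
python3 d.py 477 -24.5 262 1.19
```

```text
delta [-0.1 -0.4 -0.2] rot [ 0.     -0.0013 -0.0009] f [-0.18 -0.32  0.1 ]
```

Converted, 40 mm / 750 = 0.0533, 30 mm / 750 = 0.04.

>>> drive_effector --pt "0 0 0.02 0 0 0" --pt "0 0 0.04 0 0 0" --pt "0 0 0.0533 0 0 0" --pt "0 0 0.0533 0 0 0" --pt "0 0 0.0533 0 0 0"

```text
time_s: 2.2
eef_pos: [477.2, -23.7, 222.6]
ee_rot: [0.0, 0.189, 0.982, 0.0]
force: [0.1, 0.0, 0.1]
grip_width: 0.0
grip_force: 0.0
```

>>> drive_effector --pt "0 0 0.0027 0 0 0" --pt "0 0 0.0053 0 0 0" --pt "0 0 0.0053 0 0 0"

```text
time_s: 2.5
eef_pos: [477.4, -24.1, 218.4]
ee_rot: [0.0, 0.189, 0.982, 0.0]
force: [1.5, 1.5, 2.2]
grip_width: 0.001
grip_force: 1.0
```

```bash
python3 - <<'E'
from h import *
a=ctrl.capture("scene")[160:250,205:305];b=ctrl.capture("top")[145:240,205:285]
a=cv2.resize(a,(500,450),interpolation=2);b=cv2.resize(b,(300,450),interpolation=2)
cv2.imwrite("pics/p1.png",np.hstack([a,b])[:,:,::-1])
E
```

```text
(no output)
```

View pics/p1.png

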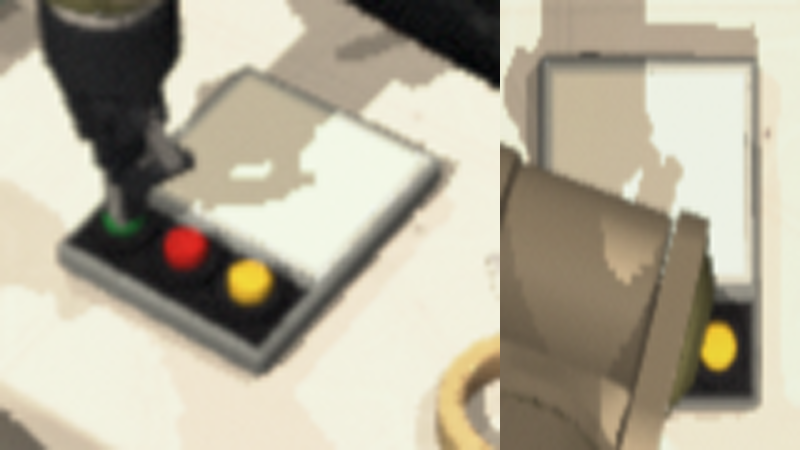

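The picture shows the fingertip centred on the green cap at about (122,222) in the crop, just in contact. I'll push it to the stop.

Converted, 3 mm / 750 = 0.004, 2 mm / 750 = 0.0027.

>>> drive_effector --pt "0 0 0.0027 0 0 0" --pt "0 0 0.004 0 0 0" --pt "0 0 0.004 0 0 0"

```text
time_s: 2.9
eef_pos: [477.4, -24.1, 215.2]
ee_rot: [0.0, 0.189, 0.982, 0.0]
force: [2.4, 0.2, 4.2]
grip_width: -0.005
grip_force: 1.7
```

>>> drive_effector --pt "0 0 0.0027 0 0 0" --pt "0 0 0.0027 0 0 0"

```text
time_s: 3.1
eef_pos: [477.5, -24.1, 214.2]
ee_rot: [0.0, 0.189, 0.982, -0.0]
force: [-2.6, 2.6, 16.0]
grip_width: 0.003
grip_force: 7.8
```

>>> drive_effector --pt "0 0 0.002 0 0 0" --pt "0 0 0.002 0 0 0"

```text
time_s: 3.3
eef_pos: [477.5, -24.1, 213.9]
ee_rot: [0.001, 0.189, 0.982, -0.0]
force: [-8.2, 3.3, 31.3]
grip_width: -0.003
grip_force: 15.8
```

Green bottomed at TCP z of about 214 with force climbing sharply. Now I'll lift and go to yellow.

Converted, -84.3 mm / 750 = -0.1124, -31.6 mm / 750 = -0.0421.

>>> drive_effector --pt "0 0 -0.0267 0 0 0" --pt "0 0 -0.0533 0 0 0" --pt "-0.0213 -0.056 -0.0533 0 0 0" --pt "-0.0421 -0.1124 -0.0533 0 0 0" --pt "-0.0421 -0.1124 -0.0533 0 0 0" --pt "-0.0421 -0.1124 -0.0333 0 0 0" --pt "-0.0421 -0.1124 -0.016 0 0 0" --pt "-0.0421 -0.1124 -0.016 0 0 0"

```text
time_s: 4.1
eef_pos: [474.6, -113.6, 222.0]
ee_rot: [-0.002, 0.189, 0.982, 0.001]
force: [0.1, -0.8, -0.5]
grip_width: 0.003
grip_force: 0.0
```

>>> drive_effector --pt "0 0 0.0053 0 0 0" --pt "0 0 0.0093 0 0 0" --pt "0 0 0.0093 0 0 0"

```text
time_s: 4.4
eef_pos: [475.3, -113.9, 216.8]
ee_rot: [0.0, 0.189, 0.982, 0.0]
force: [-1.4, 0.5, 2.5]
grip_width: 0.001
grip_force: 1.3
```

```bash
python3 d.py 475.1 -114.3 217 1.19
```

```text
delta [ 0.  -0.4 -0.2] rot [0.0001 0.     0.0002] f [-1.44  0.49  2.55]
```

Converted, 4 mm / 750 = 0.0053, 2 mm / 750 = 0.0027.

>>> drive_effector --pt "0 0 0.0027 0 0 0" --pt "0 0 0.0053 0 0 0" --pt "0 0 0.0053 0 0 0"

```text
time_s: 4.7
eef_pos: [475.4, -114.0, 214.1]
ee_rot: [0.0, 0.189, 0.982, -0.0]
force: [-5.4, 4.3, 19.5]
grip_width: 0.0
grip_force: 9.6
```

>>> drive_effector --pt "0 0 0.002 0 0 0" --pt "0 0 0.002 0 0 0"

```text
time_s: 4.9
eef_pos: [475.4, -114.0, 213.8]
ee_rot: [0.0, 0.189, 0.982, -0.0]
force: [-11.8, 6.1, 34.6]
grip_width: -0.001
grip_force: 17.3
```

Both buttons have been pressed fully. I'll lift and go above the slide, opening the gripper.

Converted, -80 mm / 750 = -0.1067, -60 mm / 750 = -0.08.

>>> drive_effector --pt "0 0 -0.04 0 0 0" --pt "0 0 -0.08 0 0 0" --pt "0 0 -0.1067 0 0 0" --pt "0 0 -0.1067 0 0 0"

```text
time_s: 5.3
eef_pos: [475.7, -114.3, 293.5]
ee_rot: [0.003, 0.189, 0.982, -0.001]
force: [0.2, 0.2, 0.8]
grip_width: 0.002
grip_force: 0.0
```

```bash
python3 d.py 466.8 214.8 285 1.145
```

```text
delta [130.6 302.3   7.6] rot [-0.0005  0.0054  0.0451] f [0.22 0.17 0.77]
```

Converted, 302.3 mm / 750 = 0.4031, 287 mm / 750 = 0.3827, 0.045 rad / 3.1416 = 0.0143.

>>> drive_effector --pt "0.024 0.056 0.0013 0 0 0.0032" --pt "0.048 0.112 0.0027 0 0 0.0064" --pt "0.072 0.168 0.004 0 0 0.0095" --pt "0.096 0.224 0.0053 0 0 0.0127" --pt "0.12 0.28 0.0067 0 0 0.0143" --pt "0.144 0.3333 0.008 0 0 0.0143" --pt "0.1653 0.3827 0.0093 0 0 0.0143" --pt "0.1741 0.4031 0.0101 0 0 0.0143" --finger_gap 1 --grip_force 30

```text
time_s: 6.1
eef_pos: [465.6, 217.9, 282.3]
ee_rot: [-0.001, 0.21, 0.978, -0.0]
force: [0.3, -1.1, 0.0]
grip_width: 0.997
grip_force: 0.0
```

>>> drive_effector --pt "0 0 0 0 0 0" --pt "0 0 0 0 0 0"

```text
time_s: 6.3
eef_pos: [466.2, 214.8, 282.7]
ee_rot: [-0.001, 0.211, 0.977, -0.0]
force: [0.7, -0.2, 0.0]
grip_width: 0.995
grip_force: 0.0
```

```bash
python3 d.py 466.8 214.8 181 1.145
```

Run:
```python
from h import *
a=ctrl.capture("scene");b=ctrl.capture("top")
print(ctrl.sense()["grip_width"])
a=cv2.resize(a[120:220,130:230],(450,450),interpolation=2);b=cv2.resize(b[180:260,90:170],(350,350),interpolation=2)
W=np.zeros((450,800,3),np.uint8);W[:,:450]=a;W[:350,450:]=b
cv2.imwrite("pics/p2.png",W[:,:,::-1])
```

```text
delta [ -0.6   0.3 101.7] rot [-0.001  -0.0009  0.0004] f [ 0.71 -0.24  0.03]
0.9990725862799684
```

View pics/p2.png

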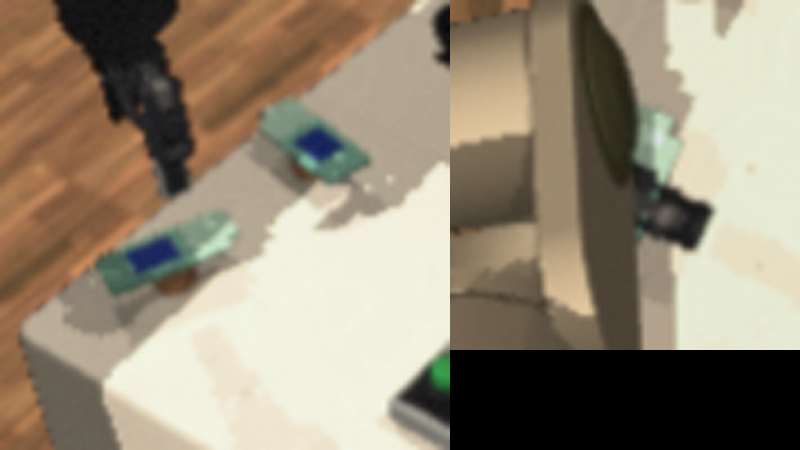

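The picture shows the open fingers lined up above the near slide, which is at about (160,250) in the crop. Descending.

Converted, 102 mm / 750 = 0.136, 100 mm / 750 = 0.1333.

>>> drive_effector --pt "0 0 0.04 0 0 0" --pt "-0.0008 0.0004 0.08 0 0 0" --pt "-0.0008 0.0004 0.1133 0 0 0" --pt "-0.0008 0.0004 0.1333 0 0 0" --pt "-0.0008 0.0004 0.136 0 0 0" --pt "-0.0008 0.0004 0.136 0 0 0"

```text
time_s: 7.0
eef_pos: [467.3, 214.5, 181.8]
ee_rot: [-0.0, 0.212, 0.977, -0.0]
force: [-0.3, 0.4, 0.8]
grip_width: 1.002
grip_force: 0.0
```

>>> drive_effector --pt "0 0 0 0 0 0" --pt "0 0 0 0 0 0" --pt "0 0 0 0 0 0" --pt "0 0 0 0 0 0" --pt "0 0 0 0 0 0" --pt "0 0 0 0 0 0" --finger_gap 0 --grip_force 30

```text
time_s: 7.6
eef_pos: [467.7, 216.2, 182.9]
ee_rot: [0.002, 0.211, 0.977, 0.002]
force: [2.4, 10.4, 3.4]
grip_width: 0.461
grip_force: 31.7
```

>>> drive_effector --pt "0 0 0 0 0 0" --pt "0 0 0 0 0 0"

```text
time_s: 7.8
eef_pos: [467.7, 216.2, 182.8]
ee_rot: [0.002, 0.212, 0.977, 0.002]
force: [1.9, 9.8, 3.5]
grip_width: 0.455
grip_force: 31.7
```

>>> drive_effector --pt "0 0 -0.0053 0 0 0" --pt "0 0 -0.0107 0 0 0" --pt "0 0 -0.016 0 0 0" --pt "0 0 -0.016 0 0 0"

```text
time_s: 8.2
eef_pos: [467.3, 216.0, 194.3]
ee_rot: [0.001, 0.211, 0.977, 0.001]
force: [2.1, 9.7, -2.1]
grip_width: 0.459
grip_force: 31.3
```

Converted, -40 mm / 750 = -0.0533, -25 mm / 750 = -0.0333.

>>> drive_effector --pt "0 0 -0.0133 0 0 0" --pt "0 0 -0.0333 0 0 0" --pt "0 0 -0.0533 0 0 0" --pt "0 0 -0.0533 0 0 0" --pt "0 0 -0.0533 0 0 0"

```text
time_s: 8.7
eef_pos: [466.9, 215.0, 233.5]
ee_rot: [0.0, 0.211, 0.977, -0.0]
force: [-0.0, -0.4, -1.0]
grip_width: 0.462
grip_force: 30.4
```

Run:
```python
from h import *
a=ctrl.capture("scene");b=ctrl.capture("top")
cv2.imwrite("pics/s3.png",a[:,:,::-1])
a=cv2.resize(a[120:220,130:230],(450,450),interpolation=2);b=cv2.resize(b[180:260,90:170],(350,350),interpolation=2)
W=np.zeros((450,800,3),np.uint8);W[:,:450]=a;W[:350,450:]=b
cv2.imwrite("pics/p3.png",W[:,:,::-1])
```

```text
(no output)
```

View pics/p3.png

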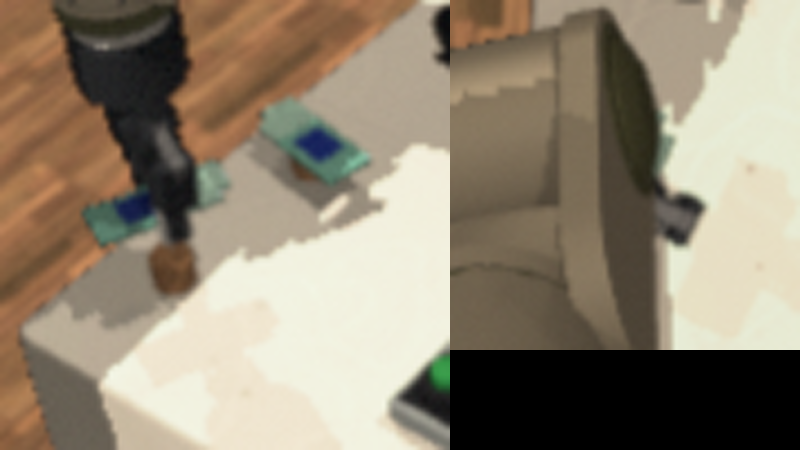

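The slide is lifted clear and level (crop around (160,200)), the cork rest is left in place and the contact force is gone. Carrying it to the panel, rotating through the short way.

Converted, -171 mm / 750 = -0.228, -165 mm / 750 = -0.22, 0.9 rad / 3.1416 = 0.2865.

>>> drive_effector --pt "-0.0107 -0.0107 -0.0067 0 0 0.0191" --pt "-0.032 -0.0333 -0.016 0 0 0.0573" --pt "-0.064 -0.0667 -0.024 0 0 0.0955" --pt "-0.096 -0.1 -0.0267 0 0 0.1337" --pt "-0.128 -0.1333 -0.0267 0 0 0.1719" --pt "-0.16 -0.1667 -0.0267 0 0 0.2101" --pt "-0.192 -0.2 -0.0267 0 0 0.2483" --pt "-0.22 -0.228 -0.0267 0 0 0.2865"

```text
time_s: 9.6
eef_pos: [546.9, -10.5, 252.8]
ee_rot: [-0.001, 0.618, 0.786, -0.0]
force: [-0.4, 0.5, -1.1]
grip_width: 0.465
grip_force: 30.4
```

```bash
python3 d.py 568.8 -70.8 254 -1.589
```

```text
delta [-63.8   7.   -1.2] rot [-1.3000e-03  7.0000e-04  1.8284e+00] f [-0.39  0.45 -1.06]
```

Converted, -62 mm / 750 = -0.0827, -56 mm / 750 = -0.0747, 0.94 rad / 3.1416 = 0.2992.

>>> drive_effector --pt "-0.02 0.0027 0 0 0 0.0318" --pt "-0.04 0.004 0 0 0 0.07" --pt "-0.06 0.0067 0 0 0 0.1082" --pt "-0.0747 0.008 0 0 0 0.1464" --pt "-0.0827 0.0093 0 0 0 0.1846" --pt "-0.0827 0.0093 0 0 0 0.2228" --pt "-0.0827 0.0093 0 0 0 0.261" --pt "-0.0827 0.0093 0 0 0 0.2992"

```text
time_s: 10.4
eef_pos: [568.4, -67.3, 252.6]
ee_rot: [-0.001, 0.907, 0.422, -0.001]
force: [0.3, 0.8, -0.2]
grip_width: 0.465
grip_force: 30.4
```

>>> drive_effector --pt "0 0 0 0 0 0.0318" --pt "0 0 0 0 0 0.07" --pt "0 0 0 0 0 0.1082" --pt "0 0 0 0 0 0.1464" --pt "0 0 0 0 0 0.1846" --pt "0 0 0 0 0 0.2228" --pt "0 0 0 0 0 0.2546" --pt "0 0 0 0 0 0.2706"

```text
time_s: 11.2
eef_pos: [568.3, -67.2, 252.7]
ee_rot: [-0.0, 1.0, 0.011, -0.001]
force: [-0.3, -0.4, -0.7]
grip_width: 0.461
grip_force: 30.4
```

>>> drive_effector --pt "0 0 0 0 0 0" --pt "0 0 0 0 0 0"

```text
time_s: 11.4
eef_pos: [568.4, -67.2, 253.0]
ee_rot: [-0.0, 1.0, 0.014, -0.0]
force: [-0.0, -0.1, -0.6]
grip_width: 0.461
grip_force: 30.4
```

```bash
python3 d.py 568.8 -70.8 233 -1.589
```

```text
delta [ 0.3  3.6 20. ] rot [-0.0003  0.001   0.0455] f [-0.01 -0.11 -0.58]
```

Converted, 20 mm / 750 = 0.0267, 18 mm / 750 = 0.024, 0.0455 rad / 3.1416 = 0.0145.

>>> drive_effector --pt "0.0001 0.0027 0.0133 0 0 0.0064" --pt "0.0004 0.0048 0.024 0 0 0.0145" --pt "0.0004 0.0048 0.0267 0 0 0.0145" --pt "0.0004 0.0048 0.0267 0 0 0.0145"

```text
time_s: 11.8
eef_pos: [568.8, -70.9, 232.9]
ee_rot: [-0.0, 1.0, -0.01, -0.001]
force: [0.6, 0.5, -0.4]
grip_width: 0.461
grip_force: 30.4
```

Run:
```python
from h import *
a=ctrl.capture("scene");b=ctrl.capture("top")
cv2.imwrite("pics/s4.png",a[:,:,::-1]);cv2.imwrite("pics/t4.png",b[:,:,::-1])
o=proj("scene",np.vstack(prism((568.8,-70.8,81,np.pi-.018)))) ;k=4.5
c=cv2.resize(a[150:250,205:305],(450,450),interpolation=2)
d=c.copy()
for q in (o[:6],): cv2.polylines(c,[((q-[205,150]+.5)*k).astype(int)],True,(255,0,0),1)
e=cv2.resize(b[140:240,205:285],(350,438),interpolation=2)
W=np.zeros((450,800,3),np.uint8);W[:,:450]=c;W[:438,450:]=e
cv2.imwrite("pics/p4.png",W[:,:,::-1])
```

```text
(no output)
```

View pics/p4.png

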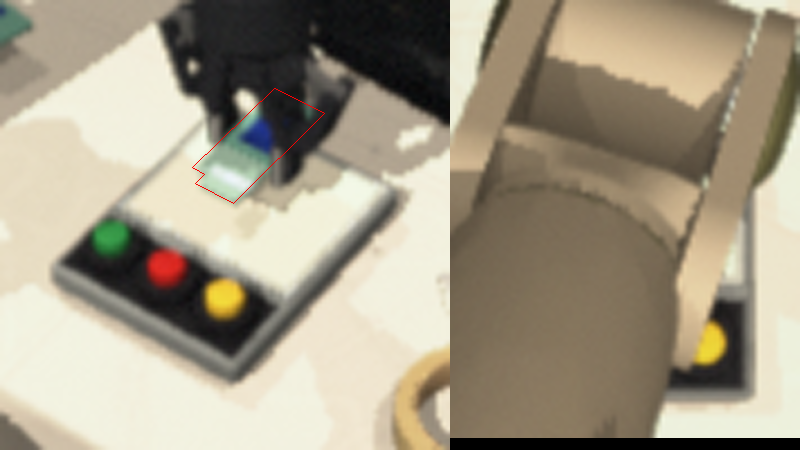

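The scene crop shows the slide matching the predicted outline within about 1 px. It is level, with its frosted end (220,180) towards the buttons and the notch on the green side, so label up, centred over the panel. Handing in.

```bash
python3 -c "
from rig import ctrl
print(ctrl.finish_job())"
```

```text
the job is handed in; nothing more can be done
None
```

I pressed the green button and then the yellow one, each fully down, and handed the job in at about 12 s of the 48 s limit; the label-up slide is held level, label up, about 5 cm over the middle of the panel with its frosted end towards the buttons, though the gripper leaned on the fixed cork rest with about 10 N while gripping the slide.

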